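Fit the blue sanding sleeve on the spindle sander

ROBOT

A 7-joint arm with a two-finger parallel gripper is mounted at the origin on a cart in front of the work surface, level with it; the furniture and walls round the work are solid. World frame = base frame: x ahead of the robot, y to its left, z up, the work surface at z = 0. Lengths are in m, angles in rad, forces in N, time in s.
With the tool pointing down it reaches from about 0.425 to 0.925 m from the base axis. Payload 6.8 kg.
Tool frame: the origin (TCP) lies on the mounting face of the last link; the fingertips stand 173 mm ahead of it and the grasp point (between the pads) lies 155 mm ahead of it (grip_point_offset is the distance from the TCP to the grasp point, in m); x points along the fingers, z is the direction in which the jaws open and shut, and the axes are right-handed (so a half turn about x gives the same grasp; the last joint's range is limited). The gripper opens to 85 mm and grips with 20 to 120 N. Pads are 22 mm wide; open, the fingers measure 114 mm over their backs; the gripper's body (76 mm by 85 mm) begins 54 mm behind the grasp point. The pads swing forward as they close: fully open they stand 13 mm farther back than shut.
Start: joints at [-1.387, 0.477, 0.022, 1.555, -0.011, 1.109, -0.083], TCP at [0.194, 0.646, 0.405] pointing down, gripper open.
Joint ranges: [-2.96, 2.96], [-0.34, 2.1], [-1.41, 1.46], [0.24, 2.44], [-1.37, 4.51], [0.17, 1.92], [-2.96, 2.96]. Speed limits (rad/s): [2.39, 2.39, 3.14, 3.14, 3.14, 3.14, 3.14].

INTERFACE

Orientations are given as a rotation vector (axis times angle).
In Python, from bench import * gives the robot as it stands. The module is installed in compiled form; this text tells all that it offers.
- The arm moves only by the tool servo_tool, never from a script. Its argument "motion" is a list of rows, each a list of 5 numbers: the shift along the tool's x, y, z in m, then the turn about the tool's x in degrees, then the gripper command: -1 is fully open, 1 is shut, values between are in proportion. In form: [[dx, dy, dz, turn, fingers], ...]. A call has 1 to 8 rows; each row is the pose to reach, as a shift and turn from the pose measured when the call began, along the tool's axes at that moment; what a row does not reach only later rows make up. A row lasts 1/10 s, in which the tool goes at most 50 mm and 8.59 degrees, less where a joint would pass 70% of its speed; a pose out of reach is approached as far as the arm can. A call with a gripper value outside its range is refused whole. The fingers move at their own pace and stop on an object; "force" is the grip in N (left out, the last holds). Time passes only in rows, so rows that repeat a pose let the fingers close. It gives the time, the measured TCP pose, the force and the opening at its end, in the units of the state.
- get_obs(): the state, without advancing time (a new reading comes with each control period).
- grab_frame(name): name is "scene" or "top"; returns the picture (400x640x3 uint8, red, green, blue); there is no depth.
- camera_params(name): a dict with "mtx" (3x3 intrinsics, pixels), "D" ([k1, k2, p1, p2, k3] as OpenCV has them; the pictures are not rectified), "world_to_cam" (4x4, takes a point from world to camera coordinates). Camera axes: x right, y down, z forward; pixel columns grow to the right and rows downward; lengths in m; the calibration is good to about 2 mm. A picture is of the moment at which its call begins. camera_params takes no time and is no camera call.
- hand_in(): hands the job in, once; it reports no verdict.
The state is a dict: "clock": time; "joints": joint angles; "qvel": joint speeds; "tau": joint torques, N m; "tcp_pos": TCP position; "orientation": TCP orientation; "contact_force": force on the tool from outside, world axes, zero at the start; "moment": the same for the moment, N m; "grip_width": finger opening in m.
Only numpy, scipy, OpenCV 4.12 (cv2) and the standard library are available. Lean on these libraries where they do the work, as an engineer would, in place of code of your own. Each camera call takes 0.05 s, during which the arm holds its last target. There are 200 camera calls.

TASK

Fit the blue sanding sleeve on the spindle sander: pick it up, lower it over the upright black rubber drum rather than dropping it on, and leave it sitting fully down on the steel washer at the foot of the drum. Leave the red and grey sleeves standing where they are.

Things in the scene. Friction and masses are not known exactly. Their poses are not given: they have to be found in the camera images.
- sleeve_blue: Blue sanding sleeve: a plain upright tube, open at both ends, outside diameter 56 mm, bore 46 mm (wall 5 mm), 55 mm tall, about 60 g, stiff, with a thin paper-coloured seam down one side; it stands on end on the bench. Origin: centre of its underside; z up along its axis. This is the one to fit; it can be gripped across its outside.
- sleeve_red: Red sanding sleeve: a plain upright tube, open at both ends, outside diameter 56 mm, bore 46 mm (wall 5 mm), 55 mm tall, about 60 g, stiff, with a thin paper-coloured seam down one side; it stands on end on the bench. Origin: centre of its underside; z up along its axis. Same shape as the blue one; not to be used or moved.
- sleeve_grey: Grey sanding sleeve: a plain upright tube, open at both ends, outside diameter 56 mm, bore 46 mm (wall 5 mm), 55 mm tall, about 60 g, stiff, with a thin paper-coloured seam down one side; it stands on end on the bench. Origin: centre of its underside; z up along its axis. Same shape as the blue one; not to be used or moved.
- drum_seat (a point): Spindle sander, fixed: green body with a grey metal table 140 x 160 mm, 45 mm high, and an upright black rubber drum in its middle. This point: on the drum's axis, on top of the steel washer (62 mm wide) at its foot where the sleeve sits, 48 mm above the bench; z up. Drum 30 mm in diameter, domed, ends with a brass nut 49 mm above this point; the sleeve has 8 mm to spare all round.
Not all that is in view belongs to the job. Of the things that look like the sleeve_blue, take the one that is farthest to the robot's left at the start.

How it is judged:
On the way:
1. the blue sleeve, held in the fingers, is lowered over the drum (z of sleeve_blue in the frame of drum_seat below 0.03 m and horizontal distance between sleeve_blue and drum_seat below 0.012 m and contact force between sleeve_blue and the fingers above 0.3 N), for 0.05 s.
At the end, for the whole second after the job is handed in: The blue sleeve stands round the drum, released and at rest: underside within 5 mm of the washer, axis within 12 mm of the drum's, upright within 0.12 rad; the red and grey sleeves are within 30 mm of where they started (z of sleeve_blue in the frame of drum_seat between -0.005 and 0.005 m and horizontal distance between sleeve_blue and drum_seat below 0.012 m and angle between sleeve_blue's own z axis and vertical below 0.12 rad and linear speed of sleeve_blue below 0.02 m/s and distance of each of sleeve_red, sleeve_grey from where it was at the start of the episode below 0.03 m); the robot touches nothing.
It fails at once if the red sleeve is moved more than 30 mm or tipped over (distance of sleeve_red from where it was at the start of the episode above 0.03 m or angle between sleeve_red's own z axis and vertical above 0.5 rad).
It fails at once if the grey sleeve is moved more than 30 mm or tipped over (distance of sleeve_grey from where it was at the start of the episode above 0.03 m or angle between sleeve_grey's own z axis and vertical above 0.5 rad).
It also fails if it takes over 40 s, if anything falls off the work surface, if the arm or the gripper's body presses on something with over 40 N, if the wrist force passes 120 N, or if a joint passes its speed limit or range.

## Working session

There is one attempt and no reset: what is moved stays moved. The work goes in short steps, Python scripts to look and compute and a tool call to move; the robot and the scene stay as the last step left them, time stands still between calls to the robot, and variables do not carry over. Pictures are saved under pics/ and viewed, about 8 in all and at most 12, crops included, and the job is handed in when it is done.

Besides the shell and the picture viewer there is one more tool, called after "Call:" as a command line: name --pt "numbers of a row" for each row, then --argument value for the rest. servo_tool: Moves the arm, as the interface text tells. Its arguments: {"type":"object","properties":{"motion":{"type":"array","items":{"type":"array","items":{"type":"number"}}},"force":{"type":"number"}},"required":["motion"]}

```bash
mkdir -p pics; python3 - <<'E'
from bench import *
import cv2
for n in("scene","top"):
    f=grab_frame(n); cv2.imwrite(f"pics/{n}0.png",f[:,:,::-1]); c=camera_params(n); print(n,c)
print(get_obs())
E
```

```text
scene {'mtx': array([[454.62428007,   0.        , 317.13470903],
       [  0.        , 454.62428007, 198.06294143],
       [  0.        ,   0.        ,   1.        ]]), 'D': array([-0.02939335,  0.        ,  0.        ,  0.        ,  0.        ]), 'world_to_cam': array([[ 0.5827299 , -0.81244334, -0.0190178 , -0.40031298],
       [-0.43206293, -0.28990976, -0.85397538,  0.20392283],
       [ 0.68829317,  0.50585388, -0.51996574,  1.18901063],
       [ 0.        ,  0.        ,  0.        ,  1.        ]])}
top {'mtx': array([[406.1570119 ,   0.        , 322.01452809],
       [  0.        , 406.1570119 , 203.37410098],
       [  0.        ,   0.        ,   1.        ]]), 'D': array([-0.05870111,  0.        ,  0.        ,  0.        ,  0.        ]), 'world_to_cam': array([[ 0.02559873, -0.99962049, -0.01017766, -0.1785851 ],
       [-0.99021388, -0.02395802, -0.13748634,  0.45517129],
       [ 0.13719033,  0.01359754, -0.99045137,  1.39553324],
       [ 0.        ,  0.        ,  0.        ,  1.        ]])}
{'clock': 0.1, 'joints': array([-1.38711606,  0.47773964,  0.02235607,  1.55632868, -0.01150684,
        1.10928765, -0.08311151]), 'qvel': array([ 6.42254878e-06, -3.28377662e-04,  6.57428491e-04, -2.55931472e-03,
       -7.65086600e-04, -5.33753146e-04, -9.12205064e-04]), 'tau': array([ 3.60236125e-03, -5.97758389e+01,  1.61335196e+00, -2.81954384e+01,
        1.27917901e-02,  5.04034309e-03,  2.89143856e-06]), 'tcp_pos': array([0.19409651, 0.64624461, 0.40381816]), 'orientation': array([-0.99268385,  1.33449083,  0.99090759]), 'contact_force': array([-0.25926319,  1.3496743 , -0.03178091]), 'moment': array([ 0.04530989, -0.00423335, -0.0148463 ]), 'grip_width': 0.085745479923996}
```

View pics/scene0.png

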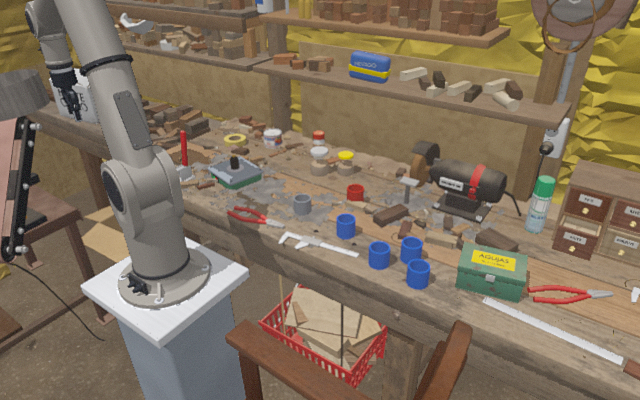

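View pics/top0.png

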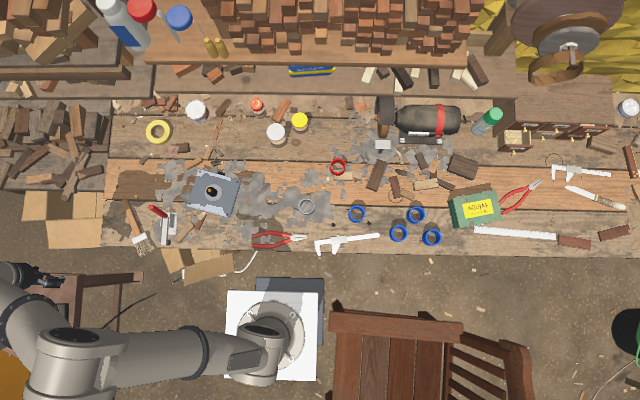

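```bash
cat > h.py <<'E'
import numpy as np, cv2
from scipy.optimize import least_squares
from bench import *
T=np.linspace(0,2*np.pi,72,endpoint=False)
def proj(n,P):
    c=camera_params(n);W=c["world_to_cam"]
    return cv2.projectPoints(np.float64(P).reshape(-1,3),cv2.Rodrigues(W[:3,:3])[0],W[:3,3],c["mtx"],c["D"])[0][:,0]
def circ(p,r,z): return np.c_[p[0]+r*np.cos(T),p[1]+r*np.sin(T),0*T+z]
def hull(n,p,r,z0,z1): return cv2.convexHull(np.float32(np.r_[proj(n,circ(p,r,z0)),proj(n,circ(p,r,z1))]))
def cen(h):
    m=cv2.moments(h); return np.array([m["m10"],m["m01"]])/m["m00"]
def blobs(f,lo,hi,amin=60):
    m=cv2.inRange(cv2.cvtColor(f,cv2.COLOR_RGB2HSV),lo,hi)
    cs=cv2.findContours(m,cv2.RETR_EXTERNAL,cv2.CHAIN_APPROX_NONE)[0]
    return [cv2.convexHull(c) for c in cs if cv2.contourArea(c)>amin]
def locate(obs,r=.028,z0=0,z1=.055,x0=(.6,0)):
    "obs: {cam: centroid}"
    return least_squares(lambda p:np.concatenate([cen(hull(n,p,r,z0,z1))-u for n,u in obs.items()]),x0,diff_step=1e-3)
E
python3 - <<'E'
from h import *
I={n:cv2.imread(f"pics/{n}0.png")[:,:,::-1].copy() for n in("scene","top")}
for n in I:
  for h in blobs(I[n],(105,150,60),(125,255,255)):
    c=cen(h)
    if c[1]<190 : continue
    r=locate({n:c}); m=hull(n,r.x,.028,0,.055)
    print(n,c.round(1),r.x.round(4),"res",r.cost.round(3),"area",cv2.contourArea(h),cv2.contourArea(m))
a=cv2.resize(I["top"][195:255,330:450],None,fx=6,fy=6,interpolation=2)
b=cv2.resize(I["top"][165:220,170:240],None,fx=5,fy=5,interpolation=2)
c=cv2.resize(I["scene"][150:195,200:270],None,fx=5,fy=5,interpolation=2)
o=np.zeros((360+275,720,3),np.uint8);o[:360]=a;o[360:,:350]=b;o[360:360+225,360:710]=c
cv2.imwrite("pics/crop1.png",cv2.resize(o[:,:,::-1],None,fx=.94,fy=.94))
E
```

```text
scene [378.7 254.8] [ 0.3615 -0.4348] res 0.0 area 466.5 569.6909404867329
scene [414.6 262.7] [ 0.385  -0.5272] res 0.0 area 1108.5 606.7332422803156
scene [345.1 225.6] [ 0.4257 -0.288 ] res 0.0 area 348.5 466.50857401732355
top [431.5 236.9] [ 0.3512 -0.5507] res 0.0 area 222.5 268.65237115183845
top [398.  232.8] [ 0.3626 -0.4339] res 0.0 area 201.5 250.11711583170108
top [415.4 214.4] [ 0.4286 -0.495 ] res 0.0 area 215.5 259.52166078425944
top [356.3 213.3] [ 0.427  -0.2878] res 0.0 area 191.0 233.3378697456792
```

View pics/crop1.png

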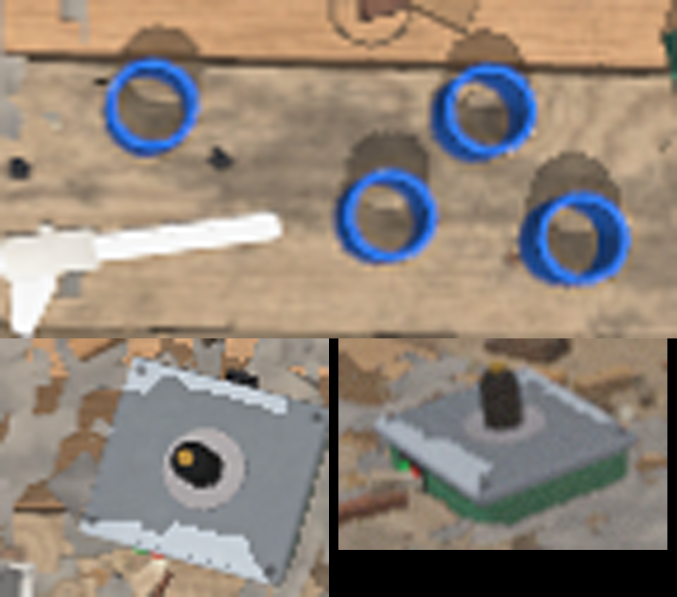

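```bash
python3 - <<'E'
from h import *
from scipy.spatial.transform import Rotation as R
I={n:cv2.imread(f"pics/{n}0.png")[:,:,::-1].copy() for n in("scene","top")}
roi={"top":(165,220,170,240),"scene":(150,195,200,270)}
ob={}
for n,(a,b,c,d) in roi.items():
    g=np.zeros_like(I[n])+200; g[a:b,c:d]=I[n][a:b,c:d]
    for h in blobs(g,(0,0,0),(180,255,60),20):
        print(n,"dark",cen(h).round(2),cv2.contourArea(h), locate({n:cen(h)},.015,.048,.092,(.5,.3)).x.round(4))
    # washer: light & slightly reddish grey vs table
    f=I[n][a:b,c:d].astype(int)
# washer by edge optimisation: contrast ring inside/outside radius .031 at z=.048
def score(n,p):
    G=cv2.GaussianBlur(I[n],(0,0),.7).astype(np.float32)
    def s(r):
        u=proj(n,circ(p,r,.048)).astype(np.float32); return cv2.remap(G,u[:,:1],u[:,1:],1)[:,0]
    d=s(.028)-s(.035); d=d[:,0]-0*d[:,2]
    return np.clip(d,-25,25).mean()
for n in I:
    best=max(((score(n,(x,y)),x,y) for x in np.arange(.47,.55,.002) for y in np.arange(.19,.30,.002)))
    print(n,"washer",best, proj(n,[best[1],best[2],.048]))
for n,rng in (("top",((0,150,90),(8,255,255))),("scene",((0,150,90),(8,255,255)))):
    for h in blobs(I[n],*rng,amin=30):
        c=cen(h)
        if 150<c[1]<200 and 300<c[0]<400: print(n,"red",c,locate({n:c}).x)
print("grey",locate({"top":np.array([307,206.])}).x)
o=get_obs(); print(R.from_rotvec(o["orientation"]).as_matrix().round(4))
E
```

```text
top dark [211.62 191.38] 61.5 [0.4864 0.214 ]
scene dark [233.87 162.51] 64.5 [0.481  0.2094]Traceback (most recent call last):
  File "<stdin>", line 20, in <module>
  File "<stdin>", line 20, in <genexpr>
  File "<stdin>", line 17, in score
  File "<stdin>", line 16, in s
  File "h.py", line 6, in proj
    c=camera_params(n);W=c["world_to_cam"]
ValueError: time passes only in moves, steps and waits
```

```bash
sed -i 's/^T=/import functools\ncamera_params=functools.cache(camera_params)\nT=/' h.py; python3 - <<'E'
from h import *
from scipy.spatial.transform import Rotation as R
I={n:cv2.imread(f"pics/{n}0.png")[:,:,::-1].copy() for n in("scene","top")}
G={n:cv2.GaussianBlur(I[n],(0,0),.7).astype(np.float32) for n in I}
def score(n,p):
    def s(r):
        u=proj(n,circ(p,r,.048)).astype(np.float32); return cv2.remap(G[n],u[:,:1],u[:,1:],1)[:,0]
    return np.clip((s(.028)-s(.034)),-25,25)[:,0].mean()
for n in I:
    S=sorted(((score(n,(x,y)),x,y) for x in np.arange(.46,.51,.001) for y in np.arange(.19,.24,.001)))[::-1][:8]
    print(n,"washer",S[0],np.mean(S,0).round(4), proj(n,[S[0][1],S[0][2],.048]))
for n in I:
    for h in blobs(I[n],(0,150,90),(8,255,255),30):
        c=cen(h)
        if 150<c[1]<200 and 300<c[0]<400: print(n,"red",c,locate({n:c}).x)
print("grey",locate({"top":np.array([307,206.])}).x,locate({"scene":np.array([302.5,205.])}).x)
o=get_obs(); print(R.from_rotvec(o["orientation"]).as_matrix().round(4))
E
```

```text
scene washer (np.float32(8.210368), np.float64(0.48500000000000004), np.float64(0.21200000000000002)) [8.0697 0.4849 0.2118] [[234.84927459 167.48474087]]
top washer (np.float32(22.715794), np.float64(0.48800000000000004), np.float64(0.21800000000000003)) [22.3641  0.4886  0.2178] [[212.35589894 192.00171558]]
scene red [354.92765957 192.13900709] [ 0.60447866 -0.21158982]
top red [337.37489813 166.48329258] [ 0.59319414 -0.21840833]
grey [ 0.44865588 -0.11486823] [ 0.44607843 -0.11708287]
[[-4.000e-04 -9.577e-01  2.877e-01]
 [-1.600e-03  2.877e-01  9.577e-01]
 [-1.000e+00 -1.000e-04 -1.600e-03]]
```

Blue candidates (top view): (356,213), (415,214), (398,233), (431,237). The one farthest to the robot's left is (356,213), at about (0.4265, -0.288). The crop shows that all four are open tubes. The drum is at about (0.487, 0.214).

Call:
servo_tool --pt "0 -0.343 -0.217 0 -1" --pt "0 -0.343 -0.217 0 -1" --pt "0 -0.343 -0.217 0 -1" --pt "0 -0.343 -0.217 0 -1" --pt "0 -0.343 -0.217 0 -1" --pt "0 -0.343 -0.217 0 -1" --pt "0 -0.343 -0.217 0 -1" --pt "0 -0.343 -0.217 0 -1"

```text
clock: 0.9
tcp_pos: [0.4571, 0.3424, 0.404]
orientation: [-0.993, 1.335, 0.991]
contact_force: [0.9, 1.2, 0.2]
grip_width: 0.0853
```

Call:
servo_tool --pt "0 -0.15 -0.362 0 -1" --pt "0 -0.15 -0.362 0 -1" --pt "0 -0.15 -0.362 0 -1" --pt "0 -0.15 -0.362 0 -1" --pt "0 -0.15 -0.362 0 -1" --pt "0 -0.15 -0.362 0 -1" --pt "0 -0.15 -0.362 0 -1" --pt "0 -0.15 -0.362 0 -1"

```text
clock: 1.7
tcp_pos: [0.4963, -0.0501, 0.4047]
orientation: [-0.992, 1.335, 0.99]
contact_force: [0.9, 1.3, -0.1]
grip_width: 0.0856
```

Call:
servo_tool --pt "0.02 -0.001 -0.05 0 -1" --pt "0.14 -0.001 -0.248 0 -1" --pt "0.14 -0.001 -0.248 0 -1" --pt "0.14 -0.001 -0.248 0 -1" --pt "0.14 -0.001 -0.248 0 -1" --pt "0.14 -0.001 -0.248 0 -1" --pt "0.14 -0.001 -0.248 0 -1" --pt "0.14 -0.001 -0.248 0 -1"

```text
clock: 2.5
tcp_pos: [0.4249, -0.2885, 0.2646]
orientation: [-0.989, 1.337, 0.99]
contact_force: [-0.4, -0.1, -0.7]
grip_width: 0.0857
```

```bash
python3 - <<'E'
from h import *
from scipy.spatial.transform import Rotation as R
o=get_obs(); print(o["tcp_pos"],o["joints"].round(2)); print(R.from_rotvec(o["orientation"]).as_matrix().round(4))
f=grab_frame("scene")[:,:,::-1]; g=grab_frame("top")[:,:,::-1]
cv2.imwrite("pics/p4.png",np.hstack([cv2.resize(f[140:290,270:420],(390,390),interpolation=2),cv2.resize(g[150:300,290:440],(390,390),interpolation=2)]))
E
```

```text
[ 0.42494124 -0.28852824  0.26463694] [ 0.14  0.43  0.42  2.08 -0.27  0.68  2.01]
[[-0.0024 -0.9568  0.2907]
 [-0.0014  0.2907  0.9568]
 [-1.      0.0019 -0.002 ]]
```

View pics/p4.png

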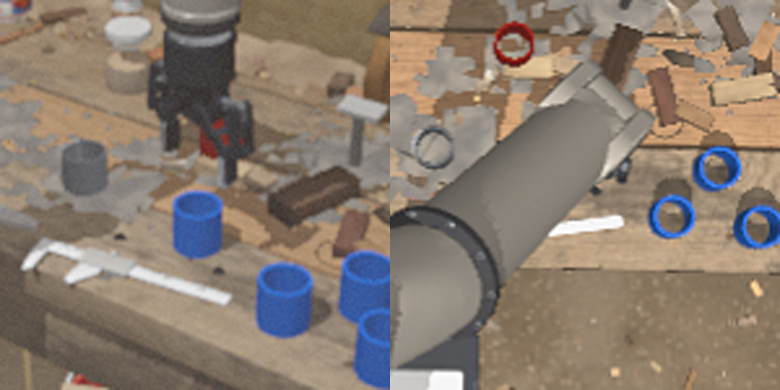

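The picture shows the open fingers straddling and above the blue sleeve (crop px ~(200,225)), with nothing else near them. I'm going down.

Call:
servo_tool --pt "0.03 -0.001 0.001 0 -1" --pt "0.055 -0.001 0.001 0 -1" --pt "0.077 -0.001 0.001 0 -1" --pt "0.077 -0.001 0.001 0 -1" --pt "0.077 -0.001 0.001 0 -1" --force 30

```text
clock: 3.1
tcp_pos: [0.4282, -0.2858, 0.1892]
orientation: [-0.994, 1.333, 0.992]
contact_force: [0.3, -0.0, -0.9]
grip_width: 0.0852
```

Call:
servo_tool --pt "0 0 0 0 1" --pt "0 0 0 0 1" --pt "0 0 0 0 1" --pt "0 0 0 0 1" --pt "0 0 0 0 1" --pt "0 0 0 0 1" --pt "0 0 0 0 1" --pt "0 0 0 0 1" --force 30

```text
clock: 3.9
tcp_pos: [0.4289, -0.2859, 0.1907]
orientation: [-0.996, 1.331, 0.991]
contact_force: [-0.0, 1.6, 8.9]
grip_width: 0.0551
```

Call:
servo_tool --pt "-0.02 0 0 0 1" --pt "-0.05 0 0 0 1" --pt "-0.09 0 0 0 1" --pt "-0.13 0 0 0 1" --pt "-0.17 0 0 0 1" --pt "-0.17 0 0 0 1"

```text
clock: 4.5
tcp_pos: [0.4295, -0.287, 0.3664]
orientation: [-1.002, 1.325, 0.982]
contact_force: [0.5, 0.5, -1.2]
grip_width: 0.0549
```

```bash
python3 - <<'E'
from h import *
from scipy.spatial.transform import Rotation as R
o=get_obs(); print(o["tcp_pos"],o["contact_force"].round(1),o["grip_width"]); print(R.from_rotvec(o["orientation"]).as_matrix().round(4))
f=grab_frame("scene")[:,:,::-1]
cv2.imwrite("pics/p5.png",cv2.resize(f[60:260,250:450],(600,600),interpolation=2))
E
```

```text
[ 0.42951717 -0.28703082  0.3663785 ] [ 0.5  0.5 -1.2] 0.05485012700715977
[[ 0.0129 -0.9581  0.286 ]
 [-0.0051  0.286   0.9582]
 [-0.9999 -0.0139 -0.0012]]
```

View pics/p5.png

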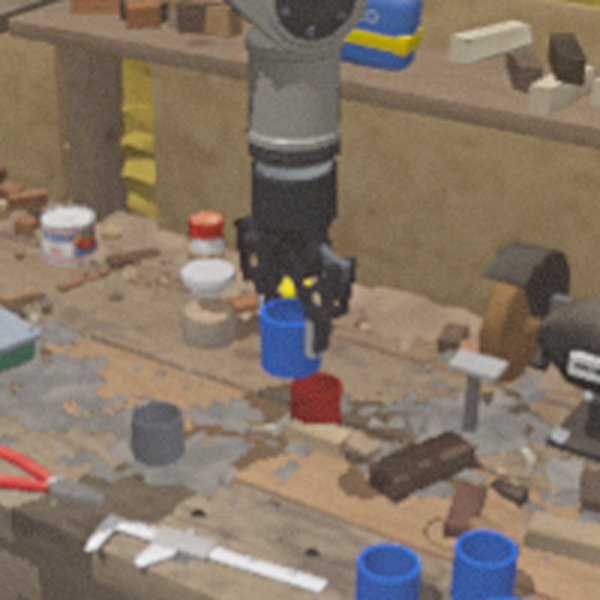

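The sleeve is held (crop ~(288,338)), upright and clear of the bench. I'm carrying it to the drum.

Call:
servo_tool --pt "0 0 0.04 0 1" --pt "0 0 0.08 0 1" --pt "0 0 0.12 0 1" --pt "0 0 0.16 0 1" --pt "0 0 0.2 0 1" --pt "0 0 0.24 0 1" --pt "0 0 0.25 0 1" --pt "0 0 0.25 0 1"

```text
clock: 5.35
tcp_pos: [0.5003, -0.0447, 0.3626]
orientation: [-1.002, 1.327, 0.99]
contact_force: [0.1, -0.5, -0.8]
grip_width: 0.0549
```

Call:
servo_tool --pt "0 0.0143 0.041 0 1" --pt "0 0.0286 0.082 0 1" --pt "0 0.0429 0.123 0 1" --pt "0 0.0572 0.164 0 1" --pt "0 0.0715 0.205 0 1" --pt "0.02 0.086 0.246 0 1" --pt "0.04 0.086 0.246 0 1" --pt "0.04 0.086 0.246 0 1"

```text
clock: 6.15
tcp_pos: [0.4864, 0.2142, 0.3188]
orientation: [-1.003, 1.333, 0.991]
contact_force: [-0.7, -1.1, 0.2]
grip_width: 0.055
```

Call:
servo_tool --pt "0 0 0 0 1" --pt "0 0 0 0 1"

```text
clock: 6.35
tcp_pos: [0.4869, 0.2119, 0.3192]
orientation: [-1.001, 1.335, 0.987]
contact_force: [-0.5, 0.2, -0.3]
grip_width: 0.0553
```

```bash
python3 - <<'E'
from h import *
from scipy.spatial.transform import Rotation as R
o=get_obs(); p=o["tcp_pos"];print(p,o["contact_force"].round(1),o["grip_width"]); print(R.from_rotvec(o["orientation"]).as_matrix().round(4))
f=grab_frame("scene");g=grab_frame("top"); zb=p[2]-.1905
cv2.imwrite("pics/p6raw.png",f[:,:,::-1])
for h in blobs(f,(105,150,60),(125,255,255),40):
    c=cen(h)
    if c[0]<300 and c[1]<190: print("blue",c,cv2.contourArea(h),cv2.boundingRect(h),"cen-only loc",locate({"scene":c},z0=zb,z1=zb+.055,x0=(.48,.21)).x)
hh=hull("scene",p[:2],.028,zb,zb+.055);print("pred",cen(hh),cv2.boundingRect(hh))
a=f[100:200,185:285].copy()
a=cv2.resize(a,(600,600),interpolation=2)
b=g[150:230,165:265]
for q,z,r,col in ((p[:2],zb,.028,(0,255,0)),((.487,.214),.048,.031,(255,0,0)),((.487,.214),.048,.015,(255,0,0))):
    cv2.polylines(a,[np.int32((proj("scene",circ(q,r,z))-[185,100])*6)],True,col,1)
cv2.imwrite("pics/p6.png",a[:,:,::-1])
E
```

```text
[0.48693572 0.21191303 0.31922683] [-0.5  0.2 -0.3] 0.05528065073287082
[[ 0.0028 -0.9585  0.285 ]
 [-0.008   0.285   0.9585]
 [-1.     -0.0049 -0.0069]]
blue [230.09534884 140.52325581] 215.0 (223, 130, 17, 20) cen-only loc [0.47557493 0.20817302]
pred [231.68941997 139.12774991] (222, 128, 19, 22)
```

View pics/p6.png

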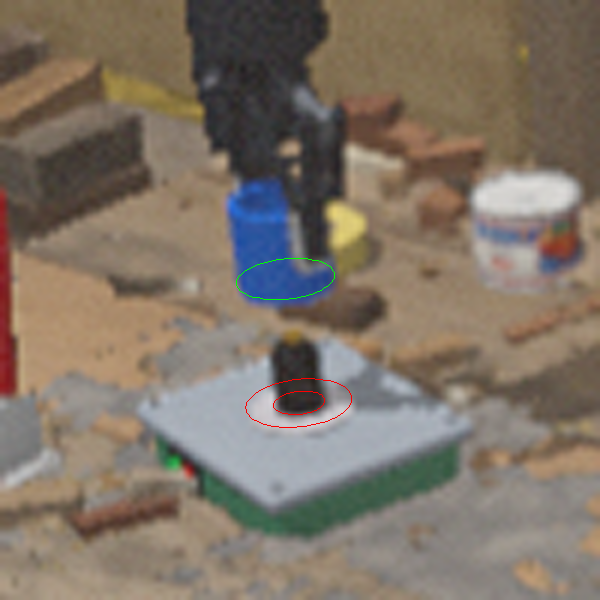

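The sleeve hangs upright about 80 mm above the drum's foot. Its bottom rim is at crop (285,280) and the drum at (298,375), and the estimated axes agree within about 2 mm. I'm lowering in stages and watching the force.

Call:
servo_tool --pt "0.008 -0.001 0.001 0 1" --pt "0.016 -0.001 0.001 0 1" --pt "0.024 -0.001 0.001 0 1" --pt "0.032 -0.001 0.001 0 1" --pt "0.04 -0.001 0.001 0 1" --pt "0.047 -0.001 0.001 0 1" --pt "0.052 -0.001 0.001 0 1" --pt "0.052 -0.001 0.001 0 1"

```text
clock: 7.25
tcp_pos: [0.4882, 0.213, 0.2668]
orientation: [-1.001, 1.334, 0.988]
contact_force: [0.8, 0.3, -0.9]
grip_width: 0.0552
```

```bash
python3 - <<'E'
from h import *
from scipy.spatial.transform import Rotation as R
o=get_obs(); p=o["tcp_pos"];print(p,o["contact_force"].round(1),o["moment"].round(2),o["grip_width"]); print(R.from_rotvec(o["orientation"]).as_matrix()[:,0].round(4))
f=grab_frame("scene"); zb=p[2]-.1905
a=cv2.resize(f[100:200,185:285],(600,600),interpolation=2)
for q,z,r,col in ((p[:2],zb,.028,(0,255,0)),((.485,.212),.048,.031,(255,0,0))):
    cv2.polylines(a,[np.int32((proj("scene",circ(q,r,z))-[185,100])*6)],True,col,1)
cv2.imwrite("pics/p7.png",a[:,:,::-1])
E
```

```text
[0.48817094 0.21303093 0.26683622] [ 0.8  0.3 -0.9] [-0.   -0.    0.04] 0.05520558178671943
[ 0.0026 -0.0076 -1.    ]
```

View pics/p7.png

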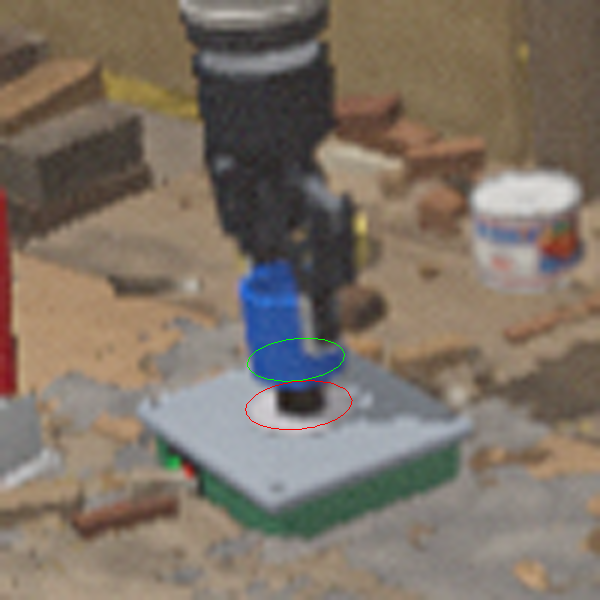

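The drum's top has gone inside the sleeve with no contact force. I'll keep lowering slowly.

Call:
servo_tool --pt "0.005 0 0 0 1" --pt "0.01 0 0 0 1" --pt "0.015 0 0 0 1" --pt "0.019 0 0 0 1" --pt "0.021 0 0 0 1" --pt "0.022 0 0 0 1" --pt "0.022 0 0 0 1"

```text
clock: 8.0
tcp_pos: [0.4884, 0.2129, 0.2452]
orientation: [-1.001, 1.334, 0.988]
contact_force: [-0.0, -0.9, -0.4]
grip_width: 0.0555
```

Call:
servo_tool --pt "0.001 0 0 0 1" --pt "0.002 0 0 0 1" --pt "0.003 0 0 0 1" --pt "0.003 0 0 0 1"

```text
clock: 8.4
tcp_pos: [0.4884, 0.2129, 0.2421]
orientation: [-1.001, 1.334, 0.988]
contact_force: [0.2, 0.3, -0.4]
grip_width: 0.055
```

Call:
servo_tool --pt "0.001 0 0 0 1" --pt "0.002 0 0 0 1" --pt "0.003 0 0 0 1" --pt "0.003 0 0 0 1"

```text
clock: 8.8
tcp_pos: [0.4884, 0.2128, 0.239]
orientation: [-1.001, 1.334, 0.988]
contact_force: [-0.6, -0.2, -0.4]
grip_width: 0.0549
```

Call:
servo_tool --pt "0.0005 0 0 0 1" --pt "0.001 0 0 0 1" --pt "0.001 0 0 0 1"

```text
clock: 9.1
tcp_pos: [0.4885, 0.2128, 0.2388]
orientation: [-1.001, 1.334, 0.988]
contact_force: [-2.5, -1.5, 8.3]
grip_width: 0.055
```

Contact came at the predicted height, with the washer pushing back at about 8 N. I'm releasing.

Call:
servo_tool --pt "0 0 0 0 0.2" --pt "0 0 0 0 -0.4" --pt "0 0 0 0 -1" --pt "0 0 0 0 -1" --pt "0 0 0 0 -1" --pt "0 0 0 0 -1"

```text
clock: 9.7
tcp_pos: [0.4885, 0.2128, 0.2387]
orientation: [-1.001, 1.334, 0.988]
contact_force: [0.6, -0.0, 1.2]
grip_width: 0.0854
```

Call:
servo_tool --pt "-0.01 0 0 0 -1" --pt "-0.03 0 0 0 -1" --pt "-0.06 0 0 0 -1" --pt "-0.1 0 0 0 -1" --pt "-0.14 0 0 0 -1" --pt "-0.18 0 0 0 -1" --pt "-0.18 0 0 0 -1"

```text
clock: 10.4
tcp_pos: [0.4895, 0.2143, 0.4251]
orientation: [-0.999, 1.323, 0.986]
contact_force: [0.2, 0.1, 0.8]
grip_width: 0.0855
```

Call:
servo_tool --pt "0 0.03 0.04 0 -1" --pt "0 0.06 0.08 0 -1" --pt "0 0.09 0.12 0 -1" --pt "0 0.12 0.16 0 -1" --pt "0 0.15 0.2 0 -1" --pt "0 0.16 0.21 0 -1" --pt "0 0.16 0.21 0 -1" --pt "0 0.16 0.21 0 -1"

```text
clock: 11.2
tcp_pos: [0.3966, 0.4599, 0.4235]
orientation: [-1.0, 1.324, 0.984]
contact_force: [0.6, 0.2, 0.2]
grip_width: 0.0855
```

```bash
python3 - <<'E'
from h import *
o=get_obs(); print(o["tcp_pos"],o["contact_force"].round(1),o["grip_width"])
I={n:grab_frame(n) for n in("scene","top")}; out=[]
for n,(x,y) in (("scene",(185,100)),("top",(165,145))):
    for h in blobs(I[n],(105,150,60),(125,255,255),40):
        c=cen(h)
        if 180<c[0]<270 and 130<c[1]<220: print(n,"blue",c,cv2.contourArea(h),locate({n:c},z0=.048,z1=.103,x0=(.48,.21)).x)
    a=cv2.resize(I[n][y:y+100,x:x+100],(400,400),interpolation=2)
    for q,z,r,col in (((.486,.213),.103,.028,(0,255,0)),((.486,.213),.048,.028,(0,255,0))):
        cv2.polylines(a,[np.int32((proj(n,circ(q,r,z))-[x,y])*4)],True,col,1)
    out.append(a)
    old=cv2.imread(f"pics/{n}0.png")[:,:,::-1].copy()
    for h1 in blobs(I[n],(0,150,90),(8,255,255),30):
        c=cen(h1)
        if 150<c[1]<200 and 300<c[0]<400: print(n,"red",c)
    u=[int(v) for v in proj(n,[.447,-.116,.03])[0]]
    print(n,"grey diff",np.abs(old[u[1]-15:u[1]+15,u[0]-15:u[0]+15].astype(int)-I[n][u[1]-15:u[1]+15,u[0]-15:u[0]+15]).mean())
cv2.imwrite("pics/p8.png",np.hstack(out)[:,:,::-1])
E
```

```text
[0.39658521 0.4598595  0.42350513] [0.6 0.2 0.2] 0.08552757356122478
scene blue [234.30784314 160.51437908] 255.0 [0.48576804 0.21097459]
scene red [354.93532338 192.15565032]
scene grey diff 7.323703703703703
top blue [211.30252101 191.04061625] 238.0 [0.48648425 0.21313628]
top red [337.37489813 166.48329258]
top grey diff 1.864814814814815
```

View pics/p8.png

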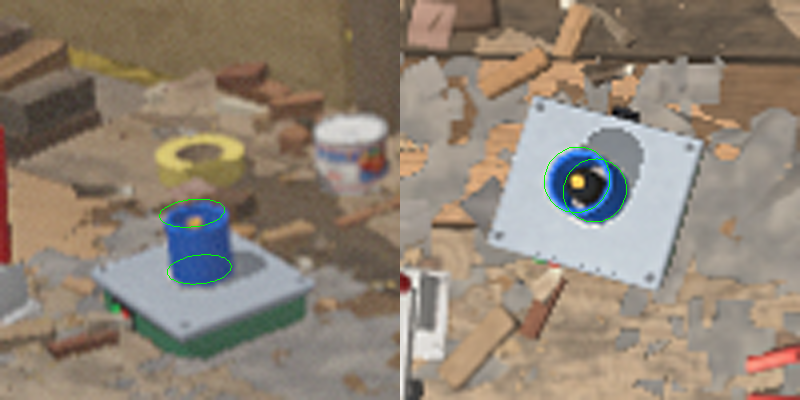

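The sleeve sits upright and concentric on the washer: scene crop (198,245), and in the top crop (585,180) with the nut centred in the bore. The arm is clear. The red sleeve's pixels haven't changed.

```bash
python3 -c "
from bench import *
print(hand_in())"
```

```text
the job is handed in; nothing more can be done
None
```

The blue sleeve farthest to the robot's left was gripped at about (0.4265, -0.288) and lowered over the drum in stages while held. It touched the washer at the predicted height (about 8 N), then I released it, backed the arm clear and handed in at about 11 s.

**Blue sleeve:** both cameras place it at (0.486, 0.211–0.213), within about 2 mm of my estimate of the drum's axis. It is upright, and its outline matches one seated on the washer.

**Red sleeve:** it did not move by more than 0.02 px in either view.

**Grey sleeve:** this check was weaker. I only compared pictures from before and after. The top view hardly changed (mean difference 1.9), but the scene view changed more (7.3). I put that down to shading or noise without looking into it; the arm never went near the sleeve at low height.

**Small disagreements:** the two cameras' drum estimates differed by about 3–6 mm, still inside the 8 mm clearance. While the sleeve was held, its bottom edge appeared about 1 px lower than predicted. The contact height gave no sign that it had slipped.

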